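# Load the sample tray and stack its twin on it, turned

## Task

Two identical steel sample trays stand nested one in the other. Lift the upper tray out and set it down upright on the bench clear of the lower one; then take the tall crucible from the rack and stand it upright in the middle of the lower tray. Then take the upper tray again and set it back on the lower one turned half round, so that it rests level on the rim lugs above the crucible instead of nesting; leave the lower tray where it stands and do not disturb the other things.

Things in the scene. Friction and masses are not known exactly. Their poses are not given: they have to be found in the camera images.
- upper_center (a point): Centre of the upper tray, half-way up (32 mm over its underside). Open steel tray 150 long (x), 66 wide (y), 64 mm high (z), about 260 g; vertical rim band 28 mm deep, 2.5 thick, walls below slope inwards. Hold it across the width at mid length. At first nested in the lower tray, same way round, 28 mm higher; the lower band, equally wide, begins right below the upper: fingers deeper than 28 mm take both.
- lower_center (a point): Centre of the lower tray, half-way up (32 mm over the bench). Same shape, axes and mass as the upper; loose. Floor 2.5 mm thick, 128 x 44 outside, 39 mm wide inside, cut out under the lugs (flat over its middle 94 mm). Lugs inside the end rims reach 22 mm inwards, tops 57 mm over the underside. The bench 0.13 to 0.3 m to its left (+y) is clear; so is the spot x 0.50, y 0.31.
- upper_lip (a point): Middle of the upper tray's +x end, outer face, half-way up: 75 mm from upper_center along its x. This end has two narrow lugs with slots below and a pull lip 40 mm wide, 12 mm out; the -x end has one middle lug and slot, no lip. Turned half round on the lower tray its floor rests on the lower lugs, 57 mm higher than the lower tray; floor 8 to 10 mm smaller all round than the rim opening.
- lower_lip (a point): Middle of the lower tray's +x end (two lugs, pull lip), outer face, half-way up: 75 mm from lower_center along its x. When stacked the upper tray's lip is at the other end.
- crucible_center (a point): Centre of the tall white porcelain crucible, half-way up (23 mm above its underside). Open round cup 46 mm high, 28 mm across at the foot, 33 mm at the mouth, wall 3 mm, 50 g more or less. It stands in one end hole of the rack and rises 36 mm above the rack's top. It fits upright on a tray's floor and under a stacked tray, not under a nested one.
- rack: Fixed stainless steel rack, a plate 180 mm (x) by 56 mm (y) by 16 mm high with three round holes 33 mm wide and 10 mm deep in a row along its x, 62 mm apart; origin at the centre of its underside. Of the end holes one holds the tall crucible, the other the squat one; the middle hole is empty.
- squat: Squat porcelain crucible, 26 mm high and 36 mm across, in the other end hole of the rack; origin at the centre of its underside. To be left alone.
- basin: Porcelain evaporating basin, 90 mm across and 40 mm high, beyond the trays; origin under its centre. To be left alone.
- counterweight: Squat iron counterweight with a knob, 56 mm across and 50 mm high; origin under its centre. To be left alone.
- lens: Brass hand lens lying flat, 54 mm across, 7 mm thick, with a 75 mm handle along its x; origin under the centre of the glass. To be left alone.
Not all that is in view belongs to the job. What is shaped like the part that bears lower_center but yellow is not meant. Leave any purple or turquoise look-alike of the part that bears crucible_center alone.

How it is judged:
By the outcome, as a careful person would: the job done as asked, in the order asked, and still so for the second after the job is handed in, with the robot touching nothing.
It also fails if it takes over 72 s, if anything falls off the work surface, if the arm or the gripper's body presses on something with over 40 N, if the wrist force passes 120 N, or if a joint passes its speed limit or range.

## Robot

A 6-joint arm with a two-finger parallel gripper is mounted at the origin on the work surface. World frame = base frame: x ahead of the robot, y to its left, z up, the work surface at z = 0. Lengths are in m, angles in rad, forces in N, time in s.
With the tool pointing down it reaches from about 0.375 to 0.975 m from the base axis. Payload 3.8 kg.
Tool frame: the origin (TCP) lies midway between the tips of the shut fingers; the grasp point (between the pads) lies 19 mm behind it; z points along the fingers, y is the line along which they close (so a half turn about z gives the same grasp; the last joint's range is limited). The gripper opens to 85 mm and grips with 20 to 120 N. Pads are 22 mm wide; open, the fingers measure 114 mm over their backs; the gripper's body (76 mm by 85 mm) begins 54 mm behind the grasp point. The pads swing forward as they close: fully open they stand 13 mm farther back than shut.
Start: joints at [1.153, 0.264, 1.604, -0, 1.274, -0.037], TCP at [0.251, 0.627, 0.231] pointing down, gripper open.
Joint ranges: [-2.63, 2.63], [-0.94, 2.18], [0.31, 2.57], [-1.31, 4.45], [0, 2.66], [-2.55, 2.55]. Speed limits (rad/s): [2.57, 2.57, 3.14, 3.14, 3.14, 3.14].

## Interface

Orientations are given as a rotation vector (axis times angle).
In Python, from workcell import bot, imaging gives the robot as it stands.
- The arm moves only by the tool step_arm, never from a script. Its argument "series" is a list of rows, each an object of numbers: "grip": the closure, from -1 (fully open) to 1 (shut); "x", "y", "z": the shift along the tool's x, y, z normalised to -1 to 1, where 1 is 500 mm; "ax", "ay", "az": the turn, a rotation vector about the tool's x, y, z normalised to -1 to 1, where 1 is 30 degrees. A call has 1 to 12 rows; each row is the pose to reach, as a shift and turn from the pose commanded when the call began, along the tool's axes at that moment; what a row does not reach only later rows make up. A row lasts 1/10 s, in which the tool goes at most 50 mm and 8.59 degrees, less where a joint would pass 70% of its speed; a pose out of reach is approached as far as the arm can. A call with a number of a shift or a turn outside -1 to 1 is refused whole. A call with a gripper value outside its range is refused whole. The fingers move at their own pace and stop on an object; "force" is the grip in N (left out, the last holds). Time passes only in rows, so rows that repeat a pose let the fingers close. It gives the time, the measured TCP pose, the force, the opening and the grip force at its end, in the units of the state.
- bot.read_state(): the state, without advancing time (a new reading comes with each control period).
- imaging.read_camera(name): name is "scene" or "top" or "wrist"; returns a dict with "img" (420x560x3 uint8, red, green, blue), "fx", "fy", "cx", "cy" (pixels), "R" (3x3) and "t" (3): a world point X has camera coordinates R X + t. Camera axes: x right, y down, z forward; pixel columns grow to the right and rows downward; lengths in m; the calibration is good to about 2 mm. A picture is of the moment at which its call begins. There is no depth.
- bot.finish_job(): hands the job in; it is judged then, once.
The state is a dict: "time": time; "q": joint angles; "joint_vel": joint speeds; "joint_torque": joint torques, N m; "tool_pos": TCP position; "tcp_rot": TCP orientation; "wrist_force": force on the tool from outside, world axes, zero at the start; "torque": the same for the moment, N m; "width": opening from 0.0 (shut) to 1.0 (fully open); "grip_force": force on a finger pad.
Only numpy, scipy, OpenCV 4.12 (cv2) and the standard library are available. Lean on these libraries where they do the work, as an engineer would, in place of code of your own. Each camera call takes 0.05 s, during which the arm holds its last target. There are 200 camera calls.

## Working session

There is one attempt and no reset: what is moved stays moved. The work goes in short steps, Python scripts to look and compute and a tool call to move; the robot and the scene stay as the last step left them, time stands still between calls to the robot, and variables do not carry over. Pictures are saved under pics/ and viewed, at most 10 in all, crops included, and the job is handed in when it is done.

Besides the shell and the picture viewer there is one more tool, called after "Call:" by a JSON object that holds its "op" and its "data", one argument or row to a line. step_arm: Moves the arm, as the interface text tells. Scaled input: -1 to 1 covers 500 mm each way for a shift and 30 degrees each way for a turn. Its arguments: {"type":"object","properties":{"series":{"type":"array","items":{"type":"object","properties":{"grip":{"type":"number"},"x":{"type":"number","minimum":-1,"maximum":1},"y":{"type":"number","minimum":-1,"maximum":1},"z":{"type":"number","minimum":-1,"maximum":1},"ax":{"type":"number","minimum":-1,"maximum":1},"ay":{"type":"number","minimum":-1,"maximum":1},"az":{"type":"number","minimum":-1,"maximum":1}}}},"force":{"type":"number"}},"required":["series"]}

```bash
mkdir -p pics; cat > h.py <<'E'
import numpy as np, cv2
from workcell import bot, imaging
from scipy.spatial.transform import Rotation as Rn
def cam(n): return imaging.read_camera(n)
def back(c,u,v,z):
    d=c["R"].T@np.array([(u-c["cx"])/c["fx"],(v-c["cy"])/c["fy"],1.0]); o=-c["R"].T@c["t"]
    return o+d*(z-o[2])/d[2]
def proj(c,X):
    p=c["R"]@np.array(X,float)+c["t"]; return np.round([c["fx"]*p[0]/p[2]+c["cx"],c["fy"]*p[1]/p[2]+c["cy"]],1)
def rel(target,yaw=None):
    "scaled shift from current pose to target TCP (measured)"
    s=bot.read_state(); R=Rn.from_rotvec(s["tcp_rot"]).as_matrix()
    return np.round(R.T@(np.array(target)-s["tool_pos"])/0.5,4)
E
python3 - <<'E'
from h import *
a=cam("top");b=cam("scene")
cv2.imwrite("pics/top.png",a["img"][...,::-1]);cv2.imwrite("pics/scene.png",b["img"][...,::-1])
for c in(a,b):print(c["fx"],c["cx"],c["cy"],-c["R"].T@c["t"],c["R"].tolist())
s=bot.read_state();print(s);print(Rn.from_rotvec(s["tcp_rot"]).as_matrix())
E
```

```text
474.2255403973018 293.9700355512914 208.32148372450527 [ 0.38965724 -0.03290597  1.03810152] [[-0.019150523747491172, -0.9997515861426066, 0.01140278235953587], [-0.9864867336015253, 0.01703785401184645, -0.1629528642241812], [0.16271810553343533, -0.014369326219874516, -0.9865679604546239]]
494.36756488116754 269.2453106662904 215.16777089256902 [ 0.91895208 -0.50984632  0.91973825] [[0.7655330655384842, 0.6433365401863445, 0.00878758375862663], [0.5309857361902606, -0.6240113214911178, -0.5732922628235931], [-0.36333630912659637, 0.4435402650402475, -0.8193038262807572]]
{'time': 0.1, 'q': array([ 1.15311304e+00,  2.64710945e-01,  1.60526438e+00,  5.77284128e-06,
        1.27369280e+00, -3.68864617e-02]), 'joint_vel': array([-0.00011968, -0.00190473, -0.00391523,  0.00061871,  0.00175936,
        0.00167997]), 'joint_torque': array([-1.03347011e-03, -5.16707611e+01, -3.68591237e+01, -1.84065584e-04,
        6.30113282e-03,  1.94152022e-05]), 'tool_pos': array([0.25058984, 0.62603871, 0.23004964]), 'tcp_rot': array([-0.59445958, -3.08435408,  0.00317387]), 'wrist_force': array([0.15344727, 0.30678589, 0.126985  ]), 'torque': array([0.00578283, 0.03253013, 0.01338871]), 'grip_force': 0.0, 'width': 0.9985876511255065}
[[-9.28368117e-01  3.71661031e-01 -8.46947677e-04]
 [ 3.71661987e-01  9.28366187e-01 -1.89480590e-03]
 [ 8.20520695e-05 -2.07385564e-03 -9.99997846e-01]]
```

View pics/top.png

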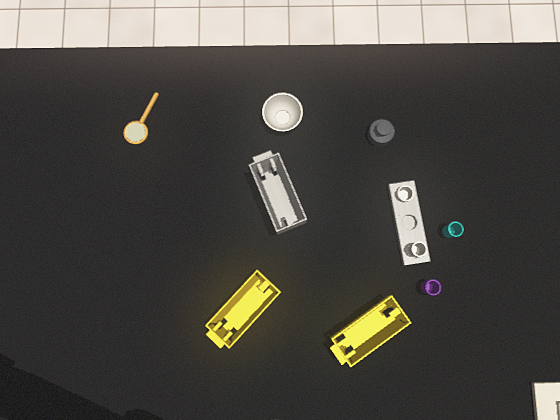

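View pics/scene.png

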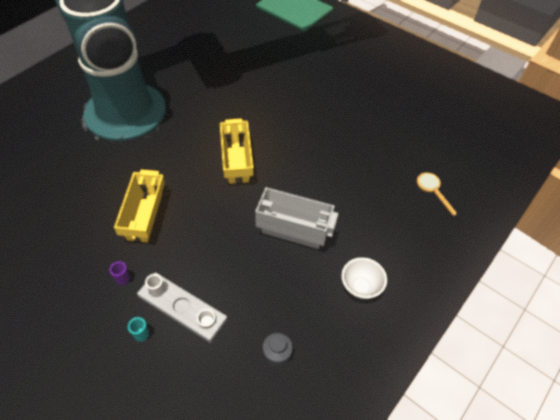

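The top view shows steel trays at (277,192), with the yellow look-alikes at (243,310) and (371,331) rejected. The rack has white crucibles at (415,250) and (404,193), and the turquoise (455,229) and purple (433,287) ones are rejected. The scene view suggests the near crucible, at (155,284) there, is the tall one. I'll check that in a crop.

```bash
python3 - <<'E'
from h import *
a=cam("top");b=cam("scene")
f=lambda i,x,y,w,h,k:cv2.resize(i[y:y+h,x:x+w,::-1],None,fx=k,fy=k,interpolation=cv2.INTER_CUBIC)
A=f(a["img"],235,145,80,95,5); B=f(a["img"],380,170,60,105,4); C=f(b["img"],130,185,215,155,3.5)
im=np.zeros((600,800,3),np.uint8); 
A=f(a["img"],240,145,75,95,6); B=f(a["img"],380,175,60,95,5)
im[:570,:450]=A; im[:475,460:760]=B
cv2.imwrite("pics/c1.png",im); cv2.imwrite("pics/c2.png",C)
E
```

```text
(no output)
```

View pics/c1.png

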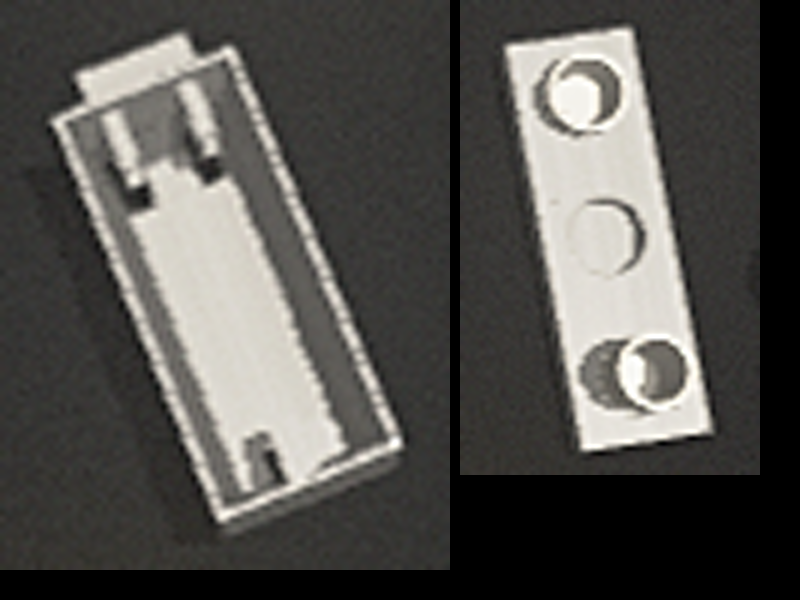

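View pics/c2.png

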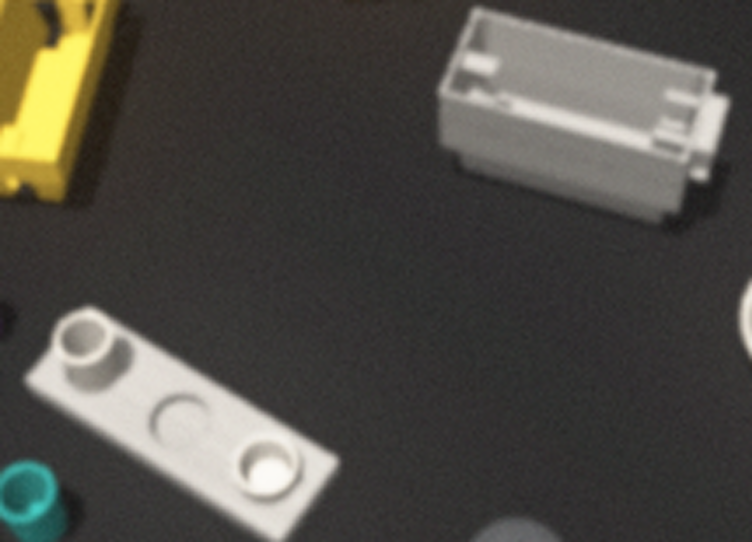

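The crops show the near-end crucible (top pixel 419,249.6; scene 154,281.6) rising well above the rack, so it is the tall one. The steel trays' rim corners are clear in both views, and the lip is at the far end.

```bash
python3 - <<'E'
from h import *
a=cam("top");b=cam("scene")
P=lambda L,k,x,y:[((u+.5)/k-.5+x,(v+.5)/k-.5+y) for u,v in L]
ta=P([(53,120),(233,48),(400,445),(222,522)],6,240,145)   # lip-left, lip-right, back-right, back-left
tb=P([(715,72),(688,152),(442,92),(475,10)],3.5,130,185) # lip-left(+y), lip-right...
for c,t in((a,ta),(b,tb)):
    w=np.array([back(c,*p,0.092) for p in t]); m=w.mean(0); d=(w[0]+w[1]-w[2]-w[3])/2
    print(np.round(w,4).tolist(),"\n c",m.round(4),"yaw",np.degrees(np.arctan2(d[1],d[0])).round(2),"len",np.linalg.norm(d),"wid",np.linalg.norm(w[0]+w[3]-w[1]-w[2])/2)
ca=P([(655-460,373)],5,380,175)[0]; cb=P([(84,338)],3.5,130,185)[0]
print(back(a,*ca,.052),back(b,*cb,.052))
E
```

```text
[[0.6382, 0.045, 0.092], [0.6627, -0.0169, 0.092], [0.524, -0.071, 0.092], [0.499, -0.0109, 0.092]] 
 c [ 0.581  -0.0135  0.092 ] yaw 21.61 len 0.1494604015672545 wid 0.06579453789840825
[[0.6379, 0.0446, 0.092], [0.6594, -0.0118, 0.092], [0.5242, -0.0713, 0.092], [0.4994, -0.0121, 0.092]] 
 c [ 0.5802 -0.0127  0.092 ] yaw 23.01 len 0.14871955237933807 wid 0.06225761171254685
[ 0.46146807 -0.30536673  0.052     ] [ 0.46340323 -0.30716643  0.052     ]
```

Call:
{"op": "step_arm", "data": {
  "series": [
    {"x": -0.95,"y": -0.82,"az": -1,"grip": -1},
    {"x": -0.95,"y": -0.82,"az": -1,"grip": -1},
    {"x": -0.95,"y": -0.82,"az": -1,"grip": -1},
    {"x": -0.95,"y": -0.82,"az": -1,"grip": -1},
    {"x": -0.95,"y": -0.82,"az": -1,"grip": -1},
    {"x": -0.95,"y": -0.82,"az": -1,"grip": -1},
    {"x": -0.95,"y": -0.82,"az": -1,"grip": -1},
    {"x": -0.95,"y": -0.82,"az": -1,"grip": -1},
    {"x": -0.95,"y": -0.82,"az": -1,"grip": -1},
    {"x": -0.95,"y": -0.82,"az": -1,"grip": -1},
    {"x": -0.95,"y": -0.82,"az": -1,"grip": -1},
    {"x": -0.95,"y": -0.82,"az": -1,"grip": -1}
  ]
}}

```text
validation failed for argument at $.se...
```

```bash
cat >> h.py <<'E'
def go(t,ty=None):
    "print scaled x,y,z,az to reach TCP t with tool y at heading ty deg, plus tilt"
    s=bot.read_state(); R=Rn.from_rotvec(s["tcp_rot"]).as_matrix()
    h=np.degrees(np.arctan2(R[1,1],R[0,1]))
    print("t",round(s["time"],2),"tcp",np.round(s["tool_pos"],4),"h",h.round(2),"F",np.round(s["wrist_force"],1),"w",round(85*s["width"],1),"gf",round(float(s["grip_force"]),1))
    if ty is not None:
        H=np.radians(ty); Y=np.array([np.cos(H),np.sin(H),0]); Z=np.array([0,0,-1.]); G=np.c_[np.cross(Y,Z),Y,Z]
        v=np.degrees(Rn.from_matrix(R.T@G).as_rotvec())/30
        print("shift",rel(t),"turn",v.round(4))
E
python3 -c "
from h import *
go((.5806,-.013,.19),112)"
```

```text
t 0.3 tcp [0.2508 0.6264 0.2308] h 68.18 F [ 1.1 -0.2 -0.7] w 85.3 gf 0.0
shift [-1.0876 -0.942   0.0823] turn [-1.5000e-03 -6.0000e-04 -1.4606e+00]
```

Call:
{"op": "step_arm", "data": {
  "series": [
    {"x": -0.95,"y": -0.82,"z": 0,"ax": 0,"ay": 0,"az": -1,"grip": -1}
  ],
  "force": 40
}}

```text
time: 0.4
tool_pos: [0.272, 0.5855, 0.2307]
tcp_rot: [-0.351, -3.121, -0.004]
wrist_force: [2.2, -0.6, -0.1]
width: 1.0
grip_force: 0.0
```

```bash
python3 -c "
from h import *
go((.5806,-.013,.19),112)"
```

```text
t 0.4 tcp [0.272  0.5855 0.2307] h 77.15 F [ 2.2 -0.6 -0.1] w 85.0 gf 0.0
shift [-0.8681 -1.0299  0.0779] turn [ 0.0047 -0.0015 -1.1617]
```

Call:
{"op": "step_arm", "data": {
  "series": [
    {"x": -0.8,"y": -0.95,"z": 0,"ax": 0,"ay": 0,"az": -1,"grip": -1},
    {"x": -0.8,"y": -0.95,"z": 0,"ax": 0,"ay": 0,"az": -1,"grip": -1},
    {"x": -0.8,"y": -0.95,"z": 0,"ax": 0,"ay": 0,"az": -1,"grip": -1},
    {"x": -0.8,"y": -0.95,"z": 0,"ax": 0,"ay": 0,"az": -1,"grip": -1},
    {"x": -0.8,"y": -0.95,"z": 0,"ax": 0,"ay": 0,"az": -1,"grip": -1},
    {"x": -0.8,"y": -0.95,"z": 0,"ax": 0,"ay": 0,"az": -1,"grip": -1},
    {"x": -0.8,"y": -0.95,"z": 0,"ax": 0,"ay": 0,"az": -1,"grip": -1},
    {"x": -0.8,"y": -0.95,"z": 0,"ax": 0,"ay": 0,"az": -1,"grip": -1},
    {"x": -0.8,"y": -0.95,"z": 0,"ax": 0,"ay": 0,"az": -1,"grip": -1},
    {"x": -0.8,"y": -0.95,"z": 0,"ax": 0,"ay": 0,"az": -1,"grip": -1},
    {"x": -0.8,"y": -0.95,"z": 0,"ax": 0,"ay": 0,"az": -1,"grip": -1},
    {"x": -0.8,"y": -0.95,"z": 0,"ax": 0,"ay": 0,"az": -1,"grip": -1}
  ],
  "force": 40
}}

```text
time: 1.6
tool_pos: [0.5447, 0.0472, 0.2316]
tcp_rot: [-0.458, 3.107, 0.0]
wrist_force: [0.9, 1.7, -0.6]
width: 1.001
grip_force: 0.0
```

```bash
python3 -c "
from h import *
go((.5806,-.013,.20),112)"
```

```text
t 1.6 tcp [0.5447 0.0472 0.2316] h 106.76 F [ 0.9  1.7 -0.6] w 85.1 gf 0.0
shift [-0.034  -0.1359  0.0633] turn [-1.000e-04  1.600e-03 -1.745e-01]
```

Call:
{"op": "step_arm", "data": {
  "series": [
    {"x": -0.034,"y": -0.136,"z": 0.02,"ax": 0,"ay": 0,"az": -0.1745,"grip": -1},
    {"x": -0.034,"y": -0.136,"z": 0.02,"ax": 0,"ay": 0,"az": -0.1745,"grip": -1},
    {"x": -0.034,"y": -0.136,"z": 0.02,"ax": 0,"ay": 0,"az": -0.1745,"grip": -1},
    {"x": -0.034,"y": -0.136,"z": 0.02,"ax": 0,"ay": 0,"az": -0.1745,"grip": -1}
  ],
  "force": 40
}}

```text
time: 2.0
tool_pos: [0.5795, -0.0107, 0.2209]
tcp_rot: [0.597, -3.083, -0.002]
wrist_force: [-1.3, -0.4, 0.5]
width: 1.002
grip_force: 0.0
```

```bash
python3 -c "
from h import *
go((.5806,-.013,.20),112)
c=cam('wrist');im=c['img'][...,::-1].copy()
C,S=np.cos(np.radians(22)),np.sin(np.radians(22))
for a,b in((75,33),(75,-33),(-75,-33),(-75,33)):
    p=proj(c,(.5806+(a*C-b*S)/1e3,-.013+(a*S+b*C)/1e3,.092));print(p);cv2.drawMarker(im,tuple(int(round(q)) for q in p),(0,0,255),0,10,1)
cv2.imwrite('pics/w1.png',cv2.resize(im,(800,600),interpolation=cv2.INTER_CUBIC))"
```

```text
t 2.0 tcp [ 0.5795 -0.0107  0.2209] h 111.92 F [-1.3 -0.4  0.5] w 85.2 gf 0.0
shift [-0.0004 -0.0051  0.0417] turn [ 0.0025 -0.0018 -0.0028]
[316.  287.7]
[236.1 287.9]
[229.1  98.2]
[321.  98.]
```

View pics/w1.png

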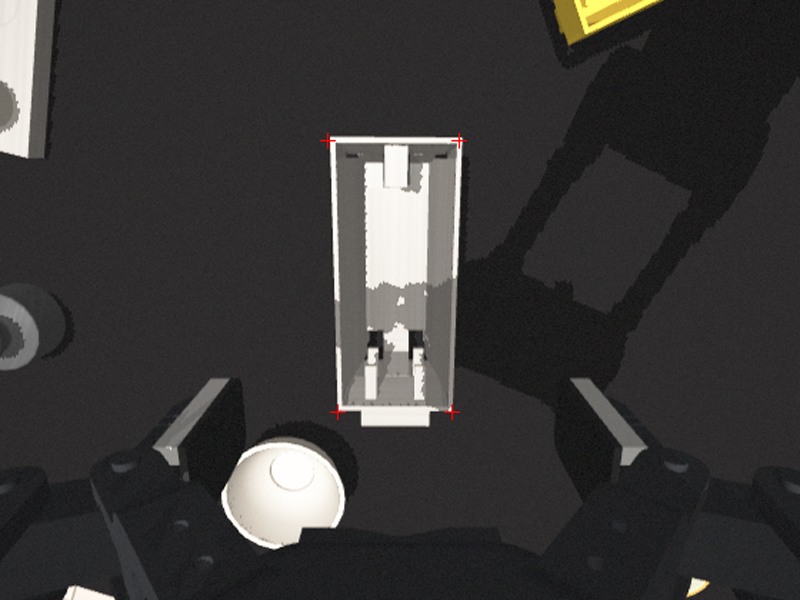

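The wrist view shows the tray outline matching my predicted corners (337..451, 411) to about 1 mm, offset slightly toward tray +y. I'm descending to grasp.

```bash
python3 -c "
from h import *
go((.5803,-.0122,.11),112)"
```

```text
t 2.05 tcp [ 0.5794 -0.0101  0.2211] h 111.99 F [-0.5 -0.  -0.4] w 85.0 gf 0.0
shift [-2.000e-04 -4.900e-03  2.222e-01] turn [ 0.0021 -0.001  -0.0002]
```

Call:
{"op": "step_arm", "data": {
  "series": [
    {"x": 0,"y": -0.005,"z": 0.1,"ax": 0,"ay": 0,"az": 0,"grip": -1},
    {"x": 0,"y": -0.005,"z": 0.2,"ax": 0,"ay": 0,"az": 0,"grip": -1},
    {"x": 0,"y": -0.005,"z": 0.222,"ax": 0,"ay": 0,"az": 0,"grip": -1},
    {"x": 0,"y": -0.005,"z": 0.222,"ax": 0,"ay": 0,"az": 0,"grip": -1},
    {"x": 0,"y": -0.005,"z": 0.222,"ax": 0,"ay": 0,"az": 0,"grip": -1}
  ],
  "force": 40
}}

```text
time: 2.55
tool_pos: [0.5822, -0.0125, 0.1124]
tcp_rot: [-0.601, 3.081, -0.001]
wrist_force: [1.3, 0.4, 0.7]
width: 1.001
grip_force: 0.0
```

```bash
python3 -c "
from h import *
go((.5803,-.0122,.06),112)"
```

```text
t 2.55 tcp [ 0.5822 -0.0125  0.1124] h 112.08 F [1.3 0.4 0.7] w 85.0 gf 0.0
shift [0.0036 0.0022 0.1049] turn [-0.0021  0.0049  0.0026]
```

Call:
{"op": "step_arm", "data": {
  "series": [
    {"x": 0.001,"y": 0.001,"z": 0.06,"ax": 0,"ay": 0,"az": 0,"grip": -1},
    {"x": 0.001,"y": 0.001,"z": 0.098,"ax": 0,"ay": 0,"az": 0,"grip": -1},
    {"x": 0.001,"y": 0.001,"z": 0.098,"ax": 0,"ay": 0,"az": 0,"grip": -1},
    {"x": 0.001,"y": 0.001,"z": 0.098,"ax": 0,"ay": 0,"az": 0,"grip": -1},
    {"x": 0.001,"y": 0.001,"z": 0.098,"ax": 0,"ay": 0,"az": 0,"grip": -1}
  ],
  "force": 40
}}

```text
time: 3.05
tool_pos: [0.5826, -0.0131, 0.0642]
tcp_rot: [-0.599, 3.079, -0.002]
wrist_force: [0.4, 1.1, 0.7]
width: 1.002
grip_force: 0.0
```

```bash
python3 -c "
from h import *
go((.5803,-.0122,.06),112)"
```

```text
t 3.05 tcp [ 0.5826 -0.0131  0.0642] h 112.02 F [0.4 1.1 0.7] w 85.2 gf 0.0
shift [0.0035 0.0035 0.0083] turn [-0.0039  0.0082  0.0005]
```

Call:
{"op": "step_arm", "data": {
  "series": [
    {"x": 0.003,"y": 0.003,"z": 0.006,"ax": 0,"ay": 0,"az": 0,"grip": -1},
    {"x": 0.003,"y": 0.003,"z": 0.006,"ax": 0,"ay": 0,"az": 0,"grip": -1},
    {"x": 0.003,"y": 0.003,"z": 0.006,"ax": 0,"ay": 0,"az": 0,"grip": -0.65},
    {"x": 0.003,"y": 0.003,"z": 0.006,"ax": 0,"ay": 0,"az": 0,"grip": -0.5},
    {"x": 0.003,"y": 0.003,"z": 0.006,"ax": 0,"ay": 0,"az": 0,"grip": 0},
    {"x": 0.003,"y": 0.003,"z": 0.006,"ax": 0,"ay": 0,"az": 0,"grip": 0},
    {"x": 0.003,"y": 0.003,"z": 0.006,"ax": 0,"ay": 0,"az": 0,"grip": 0},
    {"x": 0.003,"y": 0.003,"z": 0.006,"ax": 0,"ay": 0,"az": 0,"grip": 0}
  ],
  "force": 40
}}

```text
time: 3.85
tool_pos: [0.5787, -0.0124, 0.0588]
tcp_rot: [-0.6, 3.083, -0.0]
wrist_force: [-0.5, -0.8, 4.4]
width: 0.765
grip_force: 45.6
```

```bash
python3 -c "
from h import *
go((.5803,-.0122,.06),112)"
```

```text
t 3.85 tcp [ 0.5787 -0.0124  0.0588] h 112.01 F [-0.5 -0.8  4.4] w 65.1 gf 45.6
shift [-0.0031 -0.0008 -0.0024] turn [-0.0009  0.0013  0.0003]
```

Call:
{"op": "step_arm", "data": {
  "series": [
    {"x": 0,"y": 0,"z": -0.02,"ax": 0,"ay": 0,"az": 0,"grip": 0},
    {"x": 0,"y": 0,"z": -0.04,"ax": 0,"ay": 0,"az": 0,"grip": 0},
    {"x": 0,"y": 0,"z": -0.06,"ax": 0,"ay": 0,"az": 0,"grip": 0},
    {"x": 0,"y": 0,"z": -0.08,"ax": 0,"ay": 0,"az": 0,"grip": 0},
    {"x": 0,"y": 0,"z": -0.12,"ax": 0,"ay": 0,"az": 0,"grip": 0},
    {"x": 0,"y": 0,"z": -0.16,"ax": 0,"ay": 0,"az": 0,"grip": 0},
    {"x": 0,"y": 0,"z": -0.2,"ax": 0,"ay": 0,"az": 0,"grip": 0},
    {"x": 0,"y": 0,"z": -0.24,"ax": 0,"ay": 0,"az": 0,"grip": 0},
    {"x": 0,"y": 0,"z": -0.24,"ax": 0,"ay": 0,"az": 0,"grip": 0}
  ],
  "force": 40
}}

```text
time: 4.75
tool_pos: [0.5809, -0.0124, 0.1826]
tcp_rot: [-0.599, 3.077, -0.003]
wrist_force: [-0.0, -0.1, -1.4]
width: 0.767
grip_force: 45.6
```

```bash
python3 -c "
from h import *
go((.52,.25,.14),22)
c=cam('scene');d=cam('top');f=lambda i,x,y,w,h,k:cv2.resize(i[y:y+h,x:x+w,::-1],None,fx=k,fy=k,interpolation=cv2.INTER_CUBIC)
im=np.hstack([f(c['img'],220,130,130,130,3),f(d['img'],215,130,130,130,3)])
cv2.imwrite('pics/l1.png',im)"
```

```text
t 4.75 tcp [ 0.5809 -0.0124  0.1826] h 112.02 F [-0.  -0.1 -1.4] w 65.2 gf 45.6
shift [-0.0833  0.5324  0.084 ] turn [0.0053 0.0147 3.0005]
```

View pics/l1.png

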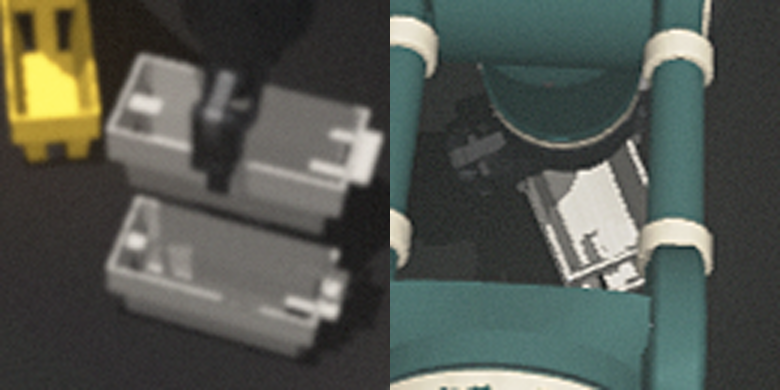

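The scene crop shows the upper tray hanging level in the gripper at (245,130) and the lower tray left behind alone at (220,280). I'll carry it to the left with a turn.

Call:
{"op": "step_arm", "data": {
  "series": [
    {"x": -0.04,"y": 0.1,"z": 0,"ax": 0,"ay": 0,"az": 0.2,"grip": 0},
    {"x": -0.06,"y": 0.19,"z": 0,"ax": 0,"ay": 0,"az": 0.4,"grip": 0},
    {"x": -0.07,"y": 0.28,"z": 0,"ax": 0,"ay": 0,"az": 0.6,"grip": 0},
    {"x": -0.083,"y": 0.37,"z": 0,"ax": 0,"ay": 0,"az": 0.8,"grip": 0},
    {"x": -0.083,"y": 0.46,"z": 0,"ax": 0,"ay": 0,"az": 1,"grip": 0},
    {"x": -0.083,"y": 0.532,"z": 0,"ax": 0,"ay": 0,"az": 1,"grip": 0}
  ],
  "force": 40
}}

```text
time: 5.45
tool_pos: [0.5148, 0.2516, 0.1762]
tcp_rot: [-0.221, -3.131, 0.002]
wrist_force: [1.7, -0.7, -2.5]
width: 0.77
grip_force: 45.8
```

Call:
{"op": "step_arm", "data": {
  "series": [
    {"x": 0,"y": 0,"z": 0,"ax": 0,"ay": 0,"az": 0.25,"grip": 0},
    {"x": 0,"y": 0,"z": 0,"ax": 0,"ay": 0,"az": 0.5,"grip": 0},
    {"x": 0,"y": 0,"z": 0,"ax": 0,"ay": 0,"az": 0.75,"grip": 0},
    {"x": 0,"y": 0,"z": 0,"ax": 0,"ay": 0,"az": 1,"grip": 0}
  ],
  "force": 40
}}

```text
time: 5.85
tool_pos: [0.5156, 0.2497, 0.1761]
tcp_rot: [-1.029, -2.966, 0.004]
wrist_force: [0.1, -0.5, -2.9]
width: 0.761
grip_force: 46.0
```

Call:
{"op": "step_arm", "data": {
  "series": [
    {"x": 0,"y": 0,"z": 0,"ax": 0,"ay": 0,"az": 0.25,"grip": 0},
    {"x": 0,"y": 0,"z": 0,"ax": 0,"ay": 0,"az": 0.5,"grip": 0},
    {"x": 0,"y": 0,"z": 0,"ax": 0,"ay": 0,"az": 0.75,"grip": 0},
    {"x": 0,"y": 0,"z": 0,"ax": 0,"ay": 0,"az": 1,"grip": 0},
    {"x": 0,"y": 0,"z": 0.04,"ax": 0,"ay": 0,"az": 1,"grip": 0},
    {"x": 0,"y": 0,"z": 0.08,"ax": 0,"ay": 0,"az": 1,"grip": 0},
    {"x": 0,"y": 0,"z": 0.1,"ax": 0,"ay": 0,"az": 1,"grip": 0},
    {"x": 0,"y": 0,"z": 0.1,"ax": 0,"ay": 0,"az": 1,"grip": 0}
  ],
  "force": 40
}}

```text
time: 6.65
tool_pos: [0.5146, 0.2488, 0.1249]
tcp_rot: [-1.755, -2.602, 0.009]
wrist_force: [-0.2, 0.2, -3.0]
width: 0.764
grip_force: 46.0
```

```bash
python3 -c "
from h import *
go((.52,.25,.0315),22)"
```

```text
t 6.65 tcp [0.5146 0.2488 0.1249] h 22.01 F [-0.2  0.2 -3. ] w 64.9 gf 46.0
shift [-0.0019  0.0121  0.1867] turn [-0.0125  0.0002  0.0004]
```

Call:
{"op": "step_arm", "data": {
  "series": [
    {"x": 0,"y": 0,"z": 0.06,"ax": 0,"ay": 0,"az": 0,"grip": 0},
    {"x": 0,"y": 0,"z": 0.12,"ax": -0.01,"ay": 0,"az": 0,"grip": 0},
    {"x": 0,"y": 0,"z": 0.16,"ax": -0.01,"ay": 0,"az": 0,"grip": 0},
    {"x": 0,"y": 0,"z": 0.175,"ax": -0.01,"ay": 0,"az": 0,"grip": 0},
    {"x": 0,"y": 0,"z": 0.18,"ax": -0.01,"ay": 0,"az": 0,"grip": 0},
    {"x": 0,"y": 0,"z": 0.18,"ax": -0.01,"ay": 0,"az": 0,"grip": 0}
  ],
  "force": 40
}}

```text
time: 7.25
tool_pos: [0.5179, 0.2503, 0.0392]
tcp_rot: [1.754, 2.602, 0.009]
wrist_force: [0.4, 0.4, -2.3]
width: 0.763
grip_force: 45.9
```

```bash
python3 -c "
from h import *
go((.52,.25,.0308),22)"
```

```text
t 7.25 tcp [0.5179 0.2503 0.0392] h 22.01 F [ 0.4  0.4 -2.3] w 64.9 gf 45.9
shift [-0.0021  0.0035  0.0168] turn [ 0.0127 -0.0001  0.0004]
```

Call:
{"op": "step_arm", "data": {
  "series": [
    {"x": 0,"y": 0,"z": 0.006,"ax": 0.006,"ay": 0,"az": 0,"grip": 0},
    {"x": 0,"y": 0,"z": 0.01,"ax": 0.006,"ay": 0,"az": 0,"grip": 0},
    {"x": 0,"y": 0,"z": 0.013,"ax": 0.006,"ay": 0,"az": 0,"grip": 0},
    {"x": 0,"y": 0,"z": 0.013,"ax": 0.006,"ay": 0,"az": 0,"grip": 0}
  ],
  "force": 40
}}

```text
time: 7.65
tool_pos: [0.5171, 0.2499, 0.0319]
tcp_rot: [1.756, 2.604, 0.003]
wrist_force: [0.2, 0.0, -3.0]
width: 0.761
grip_force: 46.0
```

```bash
python3 -c "
from h import *
go((.52,.25,.0308),22)"
```

```text
t 7.65 tcp [0.5171 0.2499 0.0319] h 22.01 F [ 0.2  0.  -3. ] w 64.7 gf 46.0
shift [-0.002   0.0054  0.0022] turn [0.0041 0.     0.0004]
```

Call:
{"op": "step_arm", "data": {
  "series": [
    {"x": 0,"y": 0,"z": 0.001,"ax": 0,"ay": 0,"az": 0,"grip": 0},
    {"x": 0,"y": 0,"z": 0.002,"ax": 0,"ay": 0,"az": 0,"grip": 0},
    {"x": 0,"y": 0,"z": 0.003,"ax": 0,"ay": 0,"az": 0,"grip": 0},
    {"x": 0,"y": 0,"z": 0.003,"ax": 0,"ay": 0,"az": 0,"grip": 0}
  ],
  "force": 40
}}

```text
time: 8.05
tool_pos: [0.5172, 0.25, 0.0309]
tcp_rot: [1.756, 2.604, 0.003]
wrist_force: [-1.6, -0.4, 3.7]
width: 0.766
grip_force: 46.6
```

Call:
{"op": "step_arm", "data": {
  "series": [
    {"x": 0,"y": 0,"z": 0,"ax": 0,"ay": 0,"az": 0,"grip": -1},
    {"x": 0,"y": 0,"z": 0,"ax": 0,"ay": 0,"az": 0,"grip": -1},
    {"x": 0,"y": 0,"z": 0,"ax": 0,"ay": 0,"az": 0,"grip": -1},
    {"x": 0,"y": 0,"z": -0.1,"ax": 0,"ay": 0,"az": 0,"grip": -1},
    {"x": 0,"y": 0,"z": -0.2,"ax": 0,"ay": 0,"az": 0,"grip": -1},
    {"x": 0,"y": 0,"z": -0.3,"ax": 0,"ay": 0,"az": 0,"grip": -1}
  ],
  "force": 40
}}

```text
time: 8.65
tool_pos: [0.5164, 0.2496, 0.1814]
tcp_rot: [1.756, 2.604, 0.001]
wrist_force: [0.5, -0.1, 0.2]
width: 0.996
grip_force: 0.0
```

```bash
python3 -c "
from h import *
go((.4625,-.3063,.17),22)
d=cam('top')
for u,v in((433,287),(455,229)):print(back(d,u,v,.04))
"
```

```text
t 8.65 tcp [0.5164 0.2496 0.1814] h 22.01 F [ 0.5 -0.1  0.2] w 84.7 gf 0.0
shift [-0.9904 -0.5166  0.0223] turn [0.0018 0.0001 0.0004]
[ 0.38317243 -0.3338819   0.04      ]
[ 0.50380619 -0.38897308  0.04      ]
```

Call:
{"op": "step_arm", "data": {
  "series": [
    {"x": -0.99,"y": -0.516,"z": 0,"ax": 0,"ay": 0,"az": 0,"grip": -0.3},
    {"x": -0.99,"y": -0.516,"z": 0,"ax": 0,"ay": 0,"az": 0,"grip": -0.3},
    {"x": -0.99,"y": -0.516,"z": 0,"ax": 0,"ay": 0,"az": 0,"grip": -0.3},
    {"x": -0.99,"y": -0.516,"z": 0,"ax": 0,"ay": 0,"az": 0,"grip": -0.3},
    {"x": -0.99,"y": -0.516,"z": 0,"ax": 0,"ay": 0,"az": 0,"grip": -0.3},
    {"x": -0.99,"y": -0.516,"z": 0,"ax": 0,"ay": 0,"az": 0,"grip": -0.3},
    {"x": -0.99,"y": -0.516,"z": 0,"ax": 0,"ay": 0,"az": 0,"grip": -0.3},
    {"x": -0.99,"y": -0.516,"z": 0,"ax": 0,"ay": 0,"az": 0,"grip": -0.3},
    {"x": -0.99,"y": -0.516,"z": 0,"ax": 0,"ay": 0,"az": 0,"grip": -0.3},
    {"x": -0.99,"y": -0.516,"z": 0,"ax": 0,"ay": 0,"az": 0,"grip": -0.3},
    {"x": -0.99,"y": -0.516,"z": 0,"ax": 0,"ay": 0,"az": 0,"grip": -0.3},
    {"x": -0.99,"y": -0.516,"z": 0,"ax": 0,"ay": 0,"az": 0,"grip": -0.3}
  ],
  "force": 20
}}

```text
time: 9.9
tool_pos: [0.4626, -0.311, 0.1799]
tcp_rot: [1.76, 2.598, -0.0]
wrist_force: [-0.3, 1.0, 1.1]
width: 0.646
grip_force: 0.0
```

Call:
{"op": "step_arm", "data": {
  "series": [
    {"x": 0,"y": 0,"z": 0.02,"ax": 0,"ay": 0,"az": 0,"grip": -0.3},
    {"x": 0,"y": 0,"z": 0.02,"ax": 0,"ay": 0,"az": 0,"grip": -0.3},
    {"x": 0,"y": 0,"z": 0.02,"ax": 0,"ay": 0,"az": 0,"grip": -0.3}
  ],
  "force": 20
}}

```text
time: 10.2
tool_pos: [0.4628, -0.3038, 0.1686]
tcp_rot: [-1.754, -2.605, -0.004]
wrist_force: [-0.4, 0.9, 0.7]
width: 0.651
grip_force: 0.0
```

```bash
python3 -c "
from h import *
go((.4625,-.3063,.10),22)
c=cam('wrist');im=c['img'][...,::-1].copy()
th=np.linspace(0,6.28,16)
for t in th:
    p=proj(c,(.4625+.0165*np.cos(t),-.3063+.0165*np.sin(t),.052));im[int(p[1]+.5),int(p[0]+.5)]=(0,0,255)
print(proj(c,(.4625,-.3063,.052)),proj(c,(.4725,-.3063,.052)),proj(c,(.4625,-.2963,.052)))
u,v=proj(c,(.4625,-.3063,.052)).astype(int);x0,y0=max(u-70,0),max(v-60,0);print(x0,y0)
cv2.imwrite('pics/w2.png',cv2.resize(im[y0:y0+120,x0:x0+140],None,fx=5,fy=5,interpolation=cv2.INTER_NEAREST))"
```

```text
t 10.2 tcp [ 0.4628 -0.3038  0.1686] h 22.1 F [-0.4  0.9  0.7] w 55.3 gf 0.0
shift [-0.0047 -0.0026  0.1372] turn [ 0.0023 -0.0043  0.0034]
[277.8 206.9] [290.3 211.8] [282.9 194.7]
207 146
```

View pics/w2.png

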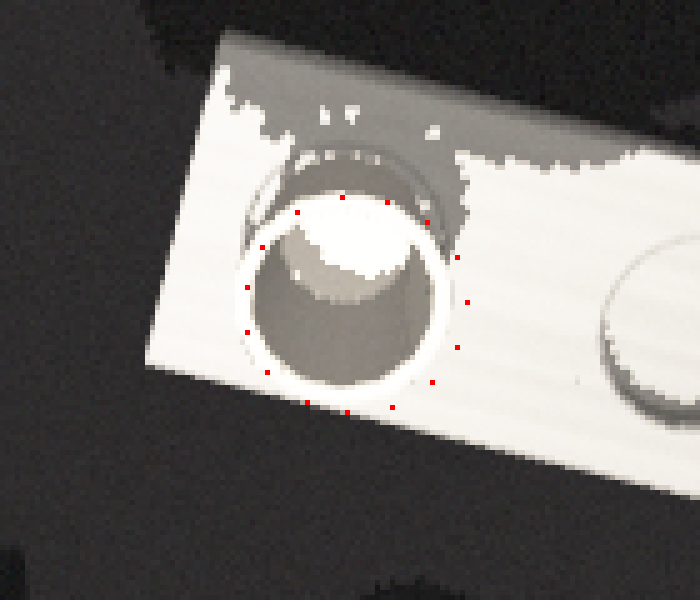

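The crucible rim is centred at crop (345,296) against my prediction of (356,305), so the centre is about (0.461, −0.3055). I'm descending.

```bash
python3 -c "
from h import *
go((.461,-.3055,.07),22)"
```

```text
t 10.25 tcp [ 0.4632 -0.304   0.1691] h 22.12 F [0.1 0.  0.2] w 55.4 gf 0.0
shift [-0.0014 -0.0055  0.1983] turn [ 0.0032 -0.0024  0.004 ]
```

Call:
{"op": "step_arm", "data": {
  "series": [
    {"x": -0.001,"y": -0.0055,"z": 0.07,"ax": 0,"ay": 0,"az": 0,"grip": -0.3},
    {"x": -0.001,"y": -0.0055,"z": 0.14,"ax": 0,"ay": 0,"az": 0,"grip": -0.3},
    {"x": -0.001,"y": -0.0055,"z": 0.19,"ax": 0,"ay": 0,"az": 0,"grip": -0.3},
    {"x": -0.001,"y": -0.0055,"z": 0.19,"ax": 0,"ay": 0,"az": 0,"grip": -0.3},
    {"x": -0.001,"y": -0.0055,"z": 0.19,"ax": 0,"ay": 0,"az": 0,"grip": -0.3}
  ],
  "force": 20
}}

```text
time: 10.75
tool_pos: [0.4613, -0.3062, 0.075]
tcp_rot: [1.754, 2.606, 0.003]
wrist_force: [0.3, -0.9, 0.5]
width: 0.652
grip_force: 0.0
```

```bash
python3 -c "
from h import *
go((.461,-.3055,.024),22)"
```

```text
t 10.75 tcp [ 0.4613 -0.3062  0.075 ] h 22.1 F [ 0.3 -0.9  0.5] w 55.4 gf 0.0
shift [ 0.0015 -0.0002  0.102 ] turn [ 0.0035 -0.001   0.0034]
```

Call:
{"op": "step_arm", "data": {
  "series": [
    {"x": 0,"y": 0,"z": 0.05,"ax": 0,"ay": 0,"az": 0,"grip": -0.3},
    {"x": 0,"y": 0,"z": 0.1,"ax": 0,"ay": 0,"az": 0,"grip": -0.3},
    {"x": 0,"y": 0,"z": 0.102,"ax": 0,"ay": 0,"az": 0,"grip": -0.3},
    {"x": 0,"y": 0,"z": 0.102,"ax": 0,"ay": 0,"az": 0,"grip": -0.3},
    {"x": 0,"y": 0,"z": 0.102,"ax": 0,"ay": 0,"az": 0,"grip": 0.1},
    {"x": 0,"y": 0,"z": 0.102,"ax": 0,"ay": 0,"az": 0,"grip": 0.2},
    {"x": 0,"y": 0,"z": 0.102,"ax": 0,"ay": 0,"az": 0,"grip": 0.6},
    {"x": 0,"y": 0,"z": 0.102,"ax": 0,"ay": 0,"az": 0,"grip": 0.6},
    {"x": 0,"y": 0,"z": 0.102,"ax": 0,"ay": 0,"az": 0,"grip": 0.6}
  ],
  "force": 25
}}

```text
time: 11.65
tool_pos: [0.4623, -0.3084, 0.0258]
tcp_rot: [1.754, 2.601, 0.002]
wrist_force: [-0.6, -0.3, 5.9]
width: 0.367
grip_force: 24.4
```

```bash
python3 -c "
from h import *
go((.461,-.3055,.024),22)"
```

```text
t 11.65 tcp [ 0.4623 -0.3084  0.0258] h 22.01 F [-0.6 -0.3  5.9] w 31.2 gf 24.4
shift [ 0.0063 -0.0003  0.0036] turn [0.0069 0.0056 0.0003]
```

Call:
{"op": "step_arm", "data": {
  "series": [
    {"x": 0,"y": 0,"z": -0.02,"ax": 0,"ay": 0,"az": 0,"grip": 0.6},
    {"x": 0,"y": 0,"z": -0.05,"ax": 0,"ay": 0,"az": 0,"grip": 0.6},
    {"x": 0,"y": 0,"z": -0.11,"ax": 0,"ay": 0,"az": 0,"grip": 0.6},
    {"x": 0,"y": 0,"z": -0.18,"ax": 0,"ay": 0,"az": 0,"grip": 0.6},
    {"x": 0,"y": 0,"z": -0.25,"ax": 0,"ay": 0,"az": 0,"grip": 0.6},
    {"x": 0,"y": 0,"z": -0.3,"ax": 0,"ay": 0,"az": 0,"grip": 0.6},
    {"x": 0,"y": 0,"z": -0.3,"ax": 0,"ay": 0,"az": 0,"grip": 0.6},
    {"x": 0,"y": 0,"z": -0.3,"ax": 0,"ay": 0,"az": 0,"grip": 0.6}
  ],
  "force": 25
}}

```text
time: 12.45
tool_pos: [0.4612, -0.3075, 0.1751]
tcp_rot: [1.754, 2.602, 0.003]
wrist_force: [0.5, 0.1, -0.8]
width: 0.373
grip_force: 24.9
```

```bash
python3 -c "
from h import *
go((.5803,-.0122,.17),22)"
```

```text
t 12.45 tcp [ 0.4612 -0.3075  0.1751] h 22.01 F [ 0.5  0.1 -0.8] w 31.7 gf 24.9
shift [0.4584 0.4422 0.0108] turn [0.0065 0.0039 0.0004]
```

Call:
{"op": "step_arm", "data": {
  "series": [
    {"x": 0.06,"y": 0.06,"z": 0,"ax": 0,"ay": 0,"az": 0,"grip": 0.6},
    {"x": 0.12,"y": 0.12,"z": 0,"ax": 0,"ay": 0,"az": 0,"grip": 0.6},
    {"x": 0.18,"y": 0.18,"z": 0,"ax": 0,"ay": 0,"az": 0,"grip": 0.6},
    {"x": 0.24,"y": 0.24,"z": 0,"ax": 0,"ay": 0,"az": 0,"grip": 0.6},
    {"x": 0.3,"y": 0.3,"z": 0,"ax": 0,"ay": 0,"az": 0,"grip": 0.6},
    {"x": 0.36,"y": 0.36,"z": 0,"ax": 0,"ay": 0,"az": 0,"grip": 0.6},
    {"x": 0.42,"y": 0.4,"z": 0,"ax": 0,"ay": 0,"az": 0,"grip": 0.6},
    {"x": 0.458,"y": 0.442,"z": 0,"ax": 0,"ay": 0,"az": 0,"grip": 0.6},
    {"x": 0.458,"y": 0.442,"z": 0,"ax": 0,"ay": 0,"az": 0,"grip": 0.6},
    {"x": 0.458,"y": 0.442,"z": 0,"ax": 0,"ay": 0,"az": 0,"grip": 0.6},
    {"x": 0.458,"y": 0.442,"z": 0,"ax": 0,"ay": 0,"az": 0,"grip": 0.6}
  ],
  "force": 25
}}

```text
time: 13.55
tool_pos: [0.5787, -0.0128, 0.1729]
tcp_rot: [-1.757, -2.604, -0.0]
wrist_force: [-0.5, -0.3, 0.4]
width: 0.376
grip_force: 25.0
```

```bash
python3 -c "
from h import *
go((.5803,-.0122,.11),22)
c=cam('wrist');im=c['img'][...,::-1].copy()
s=bot.read_state();T=s['tool_pos']
C,S=np.cos(np.radians(22)),np.sin(np.radians(22))
for a,b in((75,33),(75,-33),(-75,-33),(-75,33)):
    p=proj(c,(.5803+(a*C-b*S)/1e3,-.0122+(a*S+b*C)/1e3,.064));print(p);cv2.drawMarker(im,tuple(int(round(q)) for q in p),(0,0,255),0,10,1)
for dx in (0,.01):
  p=proj(c,(T[0]+dx,T[1],T[2]+.0265));print('mouth',p);cv2.drawMarker(im,tuple(int(round(q)) for q in p),(255,0,0),0,6,1)
print(proj(c,(.5903,-.0122,.064))-proj(c,(.5803,-.0122,.064)),proj(c,(.5803,-.0022,.064))-proj(c,(.5803,-.0122,.064)))
cv2.imwrite('pics/w3.png',cv2.resize(im,(800,600),interpolation=cv2.INTER_CUBIC))"
```

```text
t 13.55 tcp [ 0.5787 -0.0128  0.1729] h 21.99 F [-0.5 -0.3  0.4] w 31.9 gf 25.0
shift [-0.0002  0.0035  0.1257] turn [-0.0009 -0.0015 -0.0004]
[390.  160.5]
[383.  249.3]
[181.2 249.5]
[174.3 160.7]
mouth [279.9 304.1]
mouth [305.5 313.4]
[12.9  5. ] [  5.3 -12.6]
```

View pics/w3.png

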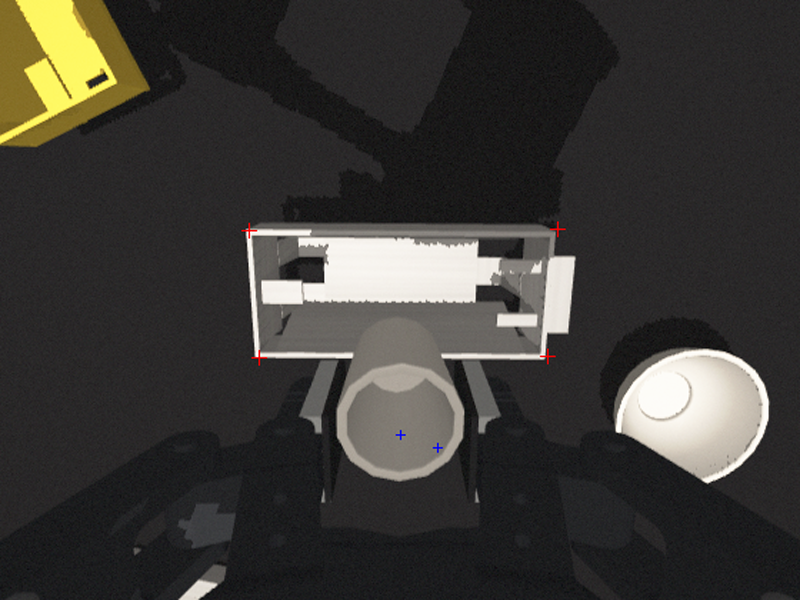

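The wrist view shows the lower tray where expected, with corners at (250,231) to (547,357). The held crucible's mouth, at (400,420), sits about 3.5 mm toward tray +y from the TCP, so I'll compensate.

```bash
python3 -c "
from h import *
go((.5816,-.0154,.06),22)"
```

```text
t 13.6 tcp [ 0.5789 -0.0131  0.1732] h 21.95 F [ 1.1 -0.2 -0. ] w 31.7 gf 25.0
shift [-0.0064  0.0033  0.2264] turn [ 0.0003 -0.001  -0.0016]
```

Call:
{"op": "step_arm", "data": {
  "series": [
    {"x": -0.006,"y": 0.003,"z": 0.06,"ax": 0,"ay": 0,"az": 0,"grip": 0.6},
    {"x": -0.006,"y": 0.003,"z": 0.12,"ax": 0,"ay": 0,"az": 0,"grip": 0.6},
    {"x": -0.006,"y": 0.003,"z": 0.17,"ax": 0,"ay": 0,"az": 0,"grip": 0.6},
    {"x": -0.006,"y": 0.003,"z": 0.226,"ax": 0,"ay": 0,"az": 0,"grip": 0.6},
    {"x": -0.006,"y": 0.003,"z": 0.226,"ax": 0,"ay": 0,"az": 0,"grip": 0.6},
    {"x": -0.006,"y": 0.003,"z": 0.226,"ax": 0,"ay": 0,"az": 0,"grip": 0.6},
    {"x": -0.006,"y": 0.003,"z": 0.226,"ax": 0,"ay": 0,"az": 0,"grip": 0.6}
  ],
  "force": 25
}}

```text
time: 14.3
tool_pos: [0.5839, -0.0149, 0.063]
tcp_rot: [1.756, 2.601, 0.005]
wrist_force: [0.8, -1.0, -1.2]
width: 0.376
grip_force: 25.1
```

```bash
python3 -c "
from h import *
go((.5816,-.0154,.0225),22)"
```

```text
t 14.3 tcp [ 0.5839 -0.0149  0.063 ] h 21.96 F [ 0.8 -1.  -1.2] w 31.9 gf 25.1
shift [ 0.0009 -0.005   0.081 ] turn [ 0.0088  0.0024 -0.0012]
```

Call:
{"op": "step_arm", "data": {
  "series": [
    {"x": 0,"y": -0.003,"z": 0.03,"ax": 0,"ay": 0,"az": 0,"grip": 0.6},
    {"x": 0,"y": -0.003,"z": 0.055,"ax": 0,"ay": 0,"az": 0,"grip": 0.6},
    {"x": 0,"y": -0.003,"z": 0.07,"ax": 0,"ay": 0,"az": 0,"grip": 0.6},
    {"x": 0,"y": -0.003,"z": 0.074,"ax": 0,"ay": 0,"az": 0,"grip": 0.6},
    {"x": 0,"y": -0.003,"z": 0.074,"ax": 0,"ay": 0,"az": 0,"grip": 0.6}
  ],
  "force": 25
}}

```text
time: 14.8
tool_pos: [0.5806, -0.0147, 0.0234]
tcp_rot: [-1.756, -2.605, -0.001]
wrist_force: [0.0, -0.5, -1.3]
width: 0.376
grip_force: 25.1
```

```bash
python3 -c "
from h import *
go((.5816,-.0154,.0225),22)"
```

```text
t 14.8 tcp [ 0.5806 -0.0147  0.0234] h 22.02 F [ 0.  -0.5 -1.3] w 31.9 gf 25.1
shift [-0.002   0.0013  0.0018] turn [ 0.0013 -0.0012  0.0006]
```

Call:
{"op": "step_arm", "data": {
  "series": [
    {"x": 0,"y": 0.001,"z": 0.002,"ax": 0,"ay": 0,"az": 0,"grip": 0.6},
    {"x": 0,"y": 0.001,"z": 0.004,"ax": 0,"ay": 0,"az": 0,"grip": 0.6},
    {"x": 0,"y": 0.001,"z": 0.004,"ax": 0,"ay": 0,"az": 0,"grip": 0.6}
  ],
  "force": 25
}}

```text
time: 15.1
tool_pos: [0.5822, -0.0146, 0.0225]
tcp_rot: [1.755, 2.603, 0.004]
wrist_force: [-0.9, -1.0, -1.0]
width: 0.372
grip_force: 25.0
```

Call:
{"op": "step_arm", "data": {
  "series": [
    {"x": 0,"y": 0,"z": 0.002,"ax": 0,"ay": 0,"az": 0,"grip": 0.6},
    {"x": 0,"y": 0,"z": 0.003,"ax": 0,"ay": 0,"az": 0,"grip": 0.6},
    {"x": 0,"y": 0,"z": 0.003,"ax": 0,"ay": 0,"az": 0,"grip": 0.6}
  ],
  "force": 25
}}

```text
time: 15.4
tool_pos: [0.5823, -0.0148, 0.0223]
tcp_rot: [1.755, 2.603, 0.003]
wrist_force: [-2.8, -1.2, 8.1]
width: 0.374
grip_force: 25.7
```

Call:
{"op": "step_arm", "data": {
  "series": [
    {"x": 0,"y": 0,"z": -0.001,"ax": 0,"ay": 0,"az": 0,"grip": 0.1},
    {"x": 0,"y": 0,"z": -0.001,"ax": 0,"ay": 0,"az": 0,"grip": -0.1},
    {"x": 0,"y": 0,"z": -0.001,"ax": 0,"ay": 0,"az": 0,"grip": -0.15},
    {"x": 0,"y": 0,"z": -0.001,"ax": 0,"ay": 0,"az": 0,"grip": -0.15},
    {"x": 0,"y": 0,"z": -0.05,"ax": 0,"ay": 0,"az": 0,"grip": -0.15},
    {"x": 0,"y": 0,"z": -0.12,"ax": 0,"ay": 0,"az": 0,"grip": -0.15},
    {"x": 0,"y": 0,"z": -0.2,"ax": 0,"ay": 0,"az": 0,"grip": -0.15},
    {"x": 0,"y": 0,"z": -0.3,"ax": 0,"ay": 0,"az": 0,"grip": -0.15},
    {"x": 0,"y": 0,"z": -0.36,"ax": 0,"ay": 0,"az": 0,"grip": -0.15},
    {"x": 0,"y": 0,"z": -0.36,"ax": 0,"ay": 0,"az": 0,"grip": -0.15}
  ],
  "force": 25
}}

```text
time: 16.4
tool_pos: [0.5854, -0.015, 0.2074]
tcp_rot: [1.75, 2.595, 0.012]
wrist_force: [-0.3, -0.2, 0.5]
width: 0.576
grip_force: 0.0
```

```bash
python3 -c "
from h import *
go((.517,.25,.17),22)
c=cam('wrist');im=c['img'][...,::-1].copy()
C,S=np.cos(np.radians(22)),np.sin(np.radians(22))
W=lambda a,b,z:(.5803+(a*C-b*S)/1e3,-.0122+(a*S+b*C)/1e3,z)
for a,b in((75,33),(75,-33),(-75,-33),(-75,33)):
    p=proj(c,W(a,b,.064));cv2.drawMarker(im,tuple(int(round(q)) for q in p),(0,0,255),0,6,1)
for t in np.linspace(0,6.28,16):
    p=proj(c,W(16.5*np.cos(t),16.5*np.sin(t),.0485));im[int(p[1]+.5),int(p[0]+.5)]=(0,0,255)
for x in(W(0,0,.064),W(10,0,.064),W(0,10,.064)):print(proj(c,x))
cv2.imwrite('pics/w4.png',cv2.resize(im[90:290,140:420],(800,571),interpolation=cv2.INTER_CUBIC))"
```

```text
t 16.4 tcp [ 0.5854 -0.015   0.2074] h 22.02 F [-0.3 -0.2  0.5] w 49.0 gf 0.0
shift [0.5431 0.071  0.0729] turn [0.0238 0.0096 0.0004]
[272.9 189.1]
[285.3 189.1]
[272.8 176.9]
```

View pics/w4.png

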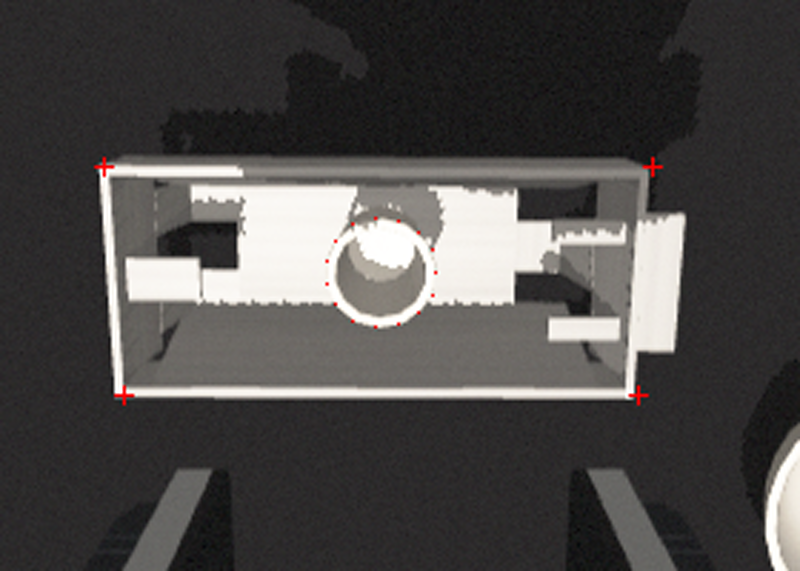

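The wrist view shows the crucible upright and centred at (381,272) in the lower tray. The tray corners are within 1 mm of prediction. Next I'll fetch the upper tray.

Call:
{"op": "step_arm", "data": {
  "series": [
    {"x": 0.543,"y": 0.071,"z": 0,"ax": 0.01,"ay": 0.005,"az": 0,"grip": -1},
    {"x": 0.543,"y": 0.071,"z": 0,"ax": 0.01,"ay": 0.005,"az": 0,"grip": -1},
    {"x": 0.543,"y": 0.071,"z": 0,"ax": 0.01,"ay": 0.005,"az": 0,"grip": -1},
    {"x": 0.543,"y": 0.071,"z": 0,"ax": 0.01,"ay": 0.005,"az": 0,"grip": -1},
    {"x": 0.543,"y": 0.071,"z": 0,"ax": 0.01,"ay": 0.005,"az": 0,"grip": -1},
    {"x": 0.543,"y": 0.071,"z": 0.05,"ax": 0.01,"ay": 0.005,"az": 0,"grip": -1},
    {"x": 0.543,"y": 0.071,"z": 0.1,"ax": 0.01,"ay": 0.005,"az": 0,"grip": -1},
    {"x": 0.543,"y": 0.071,"z": 0.15,"ax": 0.01,"ay": 0.005,"az": 0,"grip": -1},
    {"x": 0.543,"y": 0.071,"z": 0.15,"ax": 0.01,"ay": 0.005,"az": 0,"grip": -1},
    {"x": 0.543,"y": 0.071,"z": 0.15,"ax": 0.01,"ay": 0.005,"az": 0,"grip": -1},
    {"x": 0.543,"y": 0.071,"z": 0.15,"ax": 0.01,"ay": 0.005,"az": 0,"grip": -1}
  ],
  "force": 40
}}

```text
time: 17.55
tool_pos: [0.5133, 0.2503, 0.1265]
tcp_rot: [-1.755, -2.601, 0.0]
wrist_force: [-0.1, -0.1, 0.1]
width: 1.001
grip_force: 0.0
```

```bash
python3 -c "
from h import *
go((.5172,.25,.08),22)"
```

```text
t 17.55 tcp [0.5133 0.2503 0.1265] h 21.99 F [-0.1 -0.1  0.1] w 85.1 gf 0.0
shift [-0.0037  0.0071  0.093 ] turn [-0.0041 -0.005  -0.0005]
```

Call:
{"op": "step_arm", "data": {
  "series": [
    {"x": -0.003,"y": 0.006,"z": 0.05,"ax": 0,"ay": 0,"az": 0,"grip": -1},
    {"x": -0.003,"y": 0.006,"z": 0.1,"ax": 0,"ay": 0,"az": 0,"grip": -1},
    {"x": -0.003,"y": 0.006,"z": 0.15,"ax": 0,"ay": 0,"az": 0,"grip": -1},
    {"x": -0.003,"y": 0.006,"z": 0.175,"ax": 0,"ay": 0,"az": 0,"grip": -1},
    {"x": -0.003,"y": 0.006,"z": 0.175,"ax": 0,"ay": 0,"az": 0,"grip": -1},
    {"x": -0.003,"y": 0.006,"z": 0.175,"ax": 0,"ay": 0,"az": 0,"grip": -1}
  ],
  "force": 40
}}

```text
time: 18.15
tool_pos: [0.5167, 0.2504, 0.0395]
tcp_rot: [-1.755, -2.602, -0.001]
wrist_force: [0.9, 0.4, 0.0]
width: 1.001
grip_force: 0.0
```

```bash
python3 -c "
from h import *
go((.5172,.25,.032),22)"
```

```text
t 18.15 tcp [0.5167 0.2504 0.0395] h 22.0 F [0.9 0.4 0. ] w 85.1 gf 0.0
shift [-0.0011  0.0006  0.015 ] turn [-0.0026 -0.0051 -0.0002]
```

Call:
{"op": "step_arm", "data": {
  "series": [
    {"x": 0,"y": 0,"z": 0.014,"ax": 0,"ay": 0,"az": 0,"grip": -1},
    {"x": 0,"y": 0,"z": 0.014,"ax": 0,"ay": 0,"az": 0,"grip": -1},
    {"x": 0,"y": 0,"z": 0.014,"ax": 0,"ay": 0,"az": 0,"grip": -0.6},
    {"x": 0,"y": 0,"z": 0.014,"ax": 0,"ay": 0,"az": 0,"grip": -0.5},
    {"x": 0,"y": 0,"z": 0.014,"ax": 0,"ay": 0,"az": 0,"grip": 0},
    {"x": 0,"y": 0,"z": 0.014,"ax": 0,"ay": 0,"az": 0,"grip": 0},
    {"x": 0,"y": 0,"z": 0.014,"ax": 0,"ay": 0,"az": 0,"grip": 0},
    {"x": 0,"y": 0,"z": 0.014,"ax": 0,"ay": 0,"az": 0,"grip": 0}
  ],
  "force": 40
}}

```text
time: 18.95
tool_pos: [0.5163, 0.2505, 0.0321]
tcp_rot: [-1.755, -2.602, -0.0]
wrist_force: [-0.2, -1.1, 5.4]
width: 0.766
grip_force: 46.8
```

```bash
python3 -c "
from h import *
go((.5172,.25,.032),22)"
```

```text
t 18.95 tcp [0.5163 0.2505 0.0321] h 22.01 F [-0.2 -1.1  5.4] w 65.1 gf 46.8
shift [-0.0015  0.0013  0.0002] turn [-0.0034 -0.0051  0.0005]
```

Call:
{"op": "step_arm", "data": {
  "series": [
    {"x": 0,"y": 0,"z": -0.03,"ax": 0,"ay": 0,"az": 0,"grip": 0},
    {"x": 0,"y": 0,"z": -0.09,"ax": 0,"ay": 0,"az": 0,"grip": 0},
    {"x": 0,"y": 0,"z": -0.16,"ax": 0,"ay": 0,"az": 0.2,"grip": 0},
    {"x": 0,"y": 0,"z": -0.23,"ax": 0,"ay": 0,"az": 0.4,"grip": 0},
    {"x": 0,"y": 0,"z": -0.3,"ax": 0,"ay": 0,"az": 0.6,"grip": 0},
    {"x": 0,"y": 0,"z": -0.32,"ax": 0,"ay": 0,"az": 0.8,"grip": 0},
    {"x": 0,"y": 0,"z": -0.32,"ax": 0,"ay": 0,"az": 1,"grip": 0}
  ],
  "force": 40
}}

```text
time: 19.65
tool_pos: [0.5175, 0.2505, 0.1947]
tcp_rot: [-2.374, -2.055, -0.004]
wrist_force: [0.5, 0.2, -2.7]
width: 0.769
grip_force: 46.0
```

Call:
{"op": "step_arm", "data": {
  "series": [
    {"x": 0,"y": 0,"z": 0,"ax": 0,"ay": 0,"az": 0.25,"grip": 0},
    {"x": 0,"y": 0,"z": 0,"ax": 0,"ay": 0,"az": 0.5,"grip": 0},
    {"x": 0,"y": 0,"z": 0,"ax": 0,"ay": 0,"az": 0.75,"grip": 0},
    {"x": 0,"y": 0,"z": 0,"ax": 0,"ay": 0,"az": 1,"grip": 0},
    {"x": 0,"y": 0,"z": 0,"ax": 0,"ay": 0,"az": 1,"grip": 0}
  ],
  "force": 40
}}

```text
time: 20.15
tool_pos: [0.5155, 0.2496, 0.1909]
tcp_rot: [-2.821, -1.376, 0.007]
wrist_force: [0.5, -0.3, -2.3]
width: 0.766
grip_force: 46.0
```

```bash
python3 -c "
from h import *
go((.5796,-.0125,.19),-68)"
```

```text
t 20.15 tcp [0.5155 0.2496 0.1909] h -38.01 F [ 0.5 -0.3 -2.3] w 65.1 gf 46.0
shift [-0.3341  0.4238  0.0008] turn [-0.0071  0.0076  0.9998]
```

Call:
{"op": "step_arm", "data": {
  "series": [
    {"x": -0.04,"y": 0.06,"z": 0,"ax": 0,"ay": 0,"az": 0.2,"grip": 0},
    {"x": -0.09,"y": 0.12,"z": 0,"ax": 0,"ay": 0,"az": 0.4,"grip": 0},
    {"x": -0.15,"y": 0.19,"z": 0,"ax": 0,"ay": 0,"az": 0.6,"grip": 0},
    {"x": -0.2,"y": 0.26,"z": 0,"ax": 0,"ay": 0,"az": 0.8,"grip": 0},
    {"x": -0.25,"y": 0.32,"z": 0,"ax": 0,"ay": 0,"az": 1,"grip": 0},
    {"x": -0.3,"y": 0.38,"z": 0,"ax": 0,"ay": 0,"az": 1,"grip": 0},
    {"x": -0.334,"y": 0.424,"z": 0,"ax": 0,"ay": 0,"az": 1,"grip": 0},
    {"x": -0.334,"y": 0.424,"z": 0,"ax": 0,"ay": 0,"az": 1,"grip": 0},
    {"x": -0.334,"y": 0.424,"z": 0,"ax": 0,"ay": 0,"az": 1,"grip": 0},
    {"x": -0.334,"y": 0.424,"z": 0,"ax": 0,"ay": 0,"az": 1,"grip": 0}
  ],
  "force": 40
}}

```text
time: 21.15
tool_pos: [0.5801, -0.0114, 0.1904]
tcp_rot: [-3.081, -0.602, 0.007]
wrist_force: [-0.2, -0.4, -2.4]
width: 0.765
grip_force: 46.3
```

```bash
python3 -c "
from h import *
go((.5796,-.0125,.11),-68)"
```

```text
t 21.15 tcp [ 0.5801 -0.0114  0.1904] h -67.89 F [-0.2 -0.4 -2.4] w 65.0 gf 46.3
shift [-0.001   0.0022  0.1609] turn [-0.0066  0.0073  0.0037]
```

Call:
{"op": "step_arm", "data": {
  "series": [
    {"x": -0.001,"y": 0.002,"z": 0.05,"ax": 0,"ay": 0,"az": 0,"grip": 0},
    {"x": -0.001,"y": 0.002,"z": 0.1,"ax": 0,"ay": 0,"az": 0,"grip": 0},
    {"x": -0.001,"y": 0.002,"z": 0.14,"ax": 0,"ay": 0,"az": 0,"grip": 0},
    {"x": -0.001,"y": 0.002,"z": 0.16,"ax": 0,"ay": 0,"az": 0,"grip": 0},
    {"x": -0.001,"y": 0.002,"z": 0.16,"ax": 0,"ay": 0,"az": 0,"grip": 0},
    {"x": -0.001,"y": 0.002,"z": 0.16,"ax": 0,"ay": 0,"az": 0,"grip": 0}
  ],
  "force": 40
}}

```text
time: 21.75
tool_pos: [0.5807, -0.0126, 0.1114]
tcp_rot: [-3.082, -0.601, 0.004]
wrist_force: [0.2, -0.5, -2.8]
width: 0.763
grip_force: 46.2
```

```bash
python3 -c "
from h import *
go((.5796,-.0125,.089),-68)"
```

```text
t 21.75 tcp [ 0.5807 -0.0126  0.1114] h -67.92 F [ 0.2 -0.5 -2.8] w 64.9 gf 46.2
shift [-0.0018 -0.0008  0.0448] turn [-0.0044  0.0045  0.0028]
```

Call:
{"op": "step_arm", "data": {
  "series": [
    {"x": -0.001,"y": -0.001,"z": 0.015,"ax": 0,"ay": 0.004,"az": 0.003,"grip": 0},
    {"x": -0.001,"y": -0.001,"z": 0.028,"ax": 0,"ay": 0.004,"az": 0.003,"grip": 0},
    {"x": -0.001,"y": -0.001,"z": 0.036,"ax": 0,"ay": 0.004,"az": 0.003,"grip": 0},
    {"x": -0.001,"y": -0.001,"z": 0.039,"ax": 0,"ay": 0.004,"az": 0.003,"grip": 0},
    {"x": -0.001,"y": -0.001,"z": 0.039,"ax": 0,"ay": 0.004,"az": 0.003,"grip": 0}
  ],
  "force": 40
}}

```text
time: 22.25
tool_pos: [0.5792, -0.0129, 0.0908]
tcp_rot: [-3.082, -0.597, 0.003]
wrist_force: [0.0, 0.7, -2.4]
width: 0.761
grip_force: 46.3
```

```bash
python3 -c "
from h import *
go((.5796,-.0125,.089),-68)"
```

```text
t 22.25 tcp [ 0.5792 -0.0129  0.0908] h -68.09 F [ 0.   0.7 -2.4] w 64.7 gf 46.3
shift [ 0.0011 -0.0005  0.0036] turn [-0.0056  0.0032 -0.003 ]
```

Call:
{"op": "step_arm", "data": {
  "series": [
    {"x": 0,"y": 0,"z": 0.002,"ax": 0,"ay": 0,"az": 0,"grip": 0},
    {"x": 0,"y": 0,"z": 0.004,"ax": 0,"ay": 0,"az": 0,"grip": 0},
    {"x": 0,"y": 0,"z": 0.004,"ax": 0,"ay": 0,"az": 0,"grip": 0}
  ],
  "force": 40
}}

```text
time: 22.55
tool_pos: [0.5797, -0.0129, 0.0893]
tcp_rot: [-3.082, -0.597, 0.002]
wrist_force: [0.1, 0.1, -2.8]
width: 0.767
grip_force: 46.3
```

Call:
{"op": "step_arm", "data": {
  "series": [
    {"x": 0,"y": 0,"z": 0.001,"ax": 0,"ay": 0,"az": 0,"grip": 0},
    {"x": 0,"y": 0,"z": 0.002,"ax": 0,"ay": 0,"az": 0,"grip": 0},
    {"x": 0,"y": 0,"z": 0.002,"ax": 0,"ay": 0,"az": 0,"grip": 0}
  ],
  "force": 40
}}

```text
time: 22.85
tool_pos: [0.5797, -0.0129, 0.089]
tcp_rot: [-3.082, -0.597, 0.002]
wrist_force: [-3.5, -1.2, 4.0]
width: 0.77
grip_force: 47.0
```

Contact came at exactly the expected stacked height (0.089), so I'm releasing and retreating.

Call:
{"op": "step_arm", "data": {
  "series": [
    {"x": 0,"y": 0,"z": 0,"ax": 0,"ay": 0,"az": 0,"grip": -0.6},
    {"x": 0,"y": 0,"z": 0,"ax": 0,"ay": 0,"az": 0,"grip": -1},
    {"x": 0,"y": 0,"z": 0,"ax": 0,"ay": 0,"az": 0,"grip": -1},
    {"x": 0,"y": 0,"z": 0,"ax": 0,"ay": 0,"az": 0,"grip": -1},
    {"x": 0,"y": 0,"z": -0.04,"ax": 0,"ay": 0,"az": 0,"grip": -1},
    {"x": 0,"y": 0,"z": -0.1,"ax": 0,"ay": 0,"az": 0,"grip": -1},
    {"x": 0,"y": 0,"z": -0.2,"ax": 0,"ay": 0,"az": 0,"grip": -1},
    {"x": 0,"y": 0,"z": -0.26,"ax": 0,"ay": 0,"az": 0,"grip": -1},
    {"x": 0,"y": 0,"z": -0.26,"ax": 0,"ay": 0,"az": 0,"grip": -1}
  ],
  "force": 40
}}

```text
time: 23.75
tool_pos: [0.5837, -0.0134, 0.2249]
tcp_rot: [3.084, 0.597, 0.015]
wrist_force: [0.8, 0.2, -0.5]
width: 1.003
grip_force: 0.0
```

Call:
{"op": "step_arm", "data": {
  "series": [
    {"x": 0,"y": -0.4,"z": 0,"ax": 0,"ay": 0,"az": 0,"grip": -1},
    {"x": 0,"y": -0.4,"z": 0,"ax": 0,"ay": 0,"az": 0,"grip": -1},
    {"x": 0,"y": -0.4,"z": 0,"ax": 0,"ay": 0,"az": 0,"grip": -1},
    {"x": 0,"y": -0.4,"z": 0,"ax": 0,"ay": 0,"az": 0,"grip": -1},
    {"x": 0,"y": -0.4,"z": 0,"ax": 0,"ay": 0,"az": 0,"grip": -1},
    {"x": 0,"y": -0.4,"z": 0,"ax": 0,"ay": 0,"az": 0,"grip": -1}
  ],
  "force": 40
}}

```text
time: 24.35
tool_pos: [0.5042, 0.1733, 0.2179]
tcp_rot: [-3.082, -0.602, 0.004]
wrist_force: [0.3, -0.4, 0.7]
width: 1.001
grip_force: 0.0
```

```bash
python3 -c "
from h import *
go((.5,0,0))
c=cam('scene');d=cam('top');f=lambda i,x,y,w,h,k:cv2.resize(i[y:y+h,x:x+w,::-1],None,fx=k,fy=k,interpolation=cv2.INTER_CUBIC)
C,S=np.cos(np.radians(22)),np.sin(np.radians(22))
out=[]
for q,o in((c,(230,160)),(d,(225,130))):
    im=q['img'].copy()
    for a,b in((75,33),(75,-33),(-75,-33),(-75,33)):
        p=proj(q,(.5796+(a*C-b*S)/1e3,-.0125+(a*S+b*C)/1e3,.121));im[int(p[1]+.5),int(p[0]+.5)]=(255,0,0)
    out.append(f(im,*o,130,120,3))
cv2.imwrite('pics/fin.png',np.hstack(out))"
```

```text
t 24.35 tcp [0.5042 0.1733 0.2179] h -67.89 F [ 0.3 -0.4  0.7] w 85.1 gf 0.0
```

View pics/fin.png

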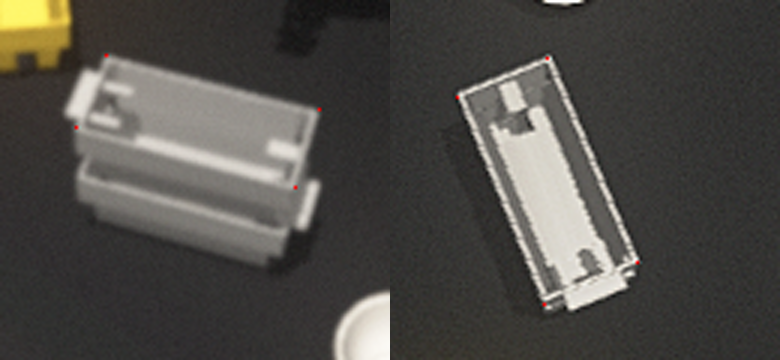

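The final picture shows the upper tray level on the lower one and turned half round. The lips are at opposite ends, at (82,95) and (305,205), and all rim corners match the predicted 121 mm height.

```bash
python3 -c "
from workcell import bot
print(bot.finish_job())"
```

```text
the job is handed in; nothing more can be done
None
```

The job is handed in: the crucible stands upright in the middle of the lower tray, and the upper tray rests level on the rim lugs above it, turned half round, finished at about 24 s of the 72 s allowed.

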